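# Clear the jammed tin from the rack mouth and shut the gate

### The job

A round tin is stuck in the mouth of the plywood tin rack, so the sliding gate cannot shut. Press that tin back into its lane past the sprung catch until the whole row behind it is packed up solid against the hidden stop, and keep it pressed there for half a second with a firm but gentle push (around 10 N; the thin tins dent at 20 N); then slide the gate fully shut across the mouth and let go. Keep the tin upright and leave the other things on the table where they are.

Things in the scene. Friction and masses are not known exactly. Their poses are not given: they have to be found in the camera images.
- rack: Fixed plywood tin rack, 318 mm long (x), 170 wide (y). Origin: underside, on the mouth line, mid working lane. x points into the lane (away from the robot), z up. Floor 6 mm thick, from x=-70 mm (apron before the mouth) to the closed back at 248. The bay at y=40 to 106 mm, behind a fixed front 46 mm high, holds three tins fixed there, not part of the job.
- mouth (a point): Centre of the mouth of the working lane, on its floor, 6 mm above the table, at x=y=0 of the rack; axes as the rack. The lane is 63 mm wide between 8 mm walls, 46 mm high, that run from x=2 mm inwards. It is open above from the mouth to x=80 mm, then roofed by a cover board whose top is 52 mm above the table.
- catch_nose (a point): Axis of the sprung round steel catch (12 mm diameter, top 40 mm above the table), as built at rack x=15.5, y=-31.5 mm, in the lane's -y wall; this point is 24 mm above the table. It stands 6 mm into the lane and gives sideways when a tin is pushed by (about 1 to 6 N, less than the final push), then springs out behind the tin.
- cover_edge (a point): Middle of the cover board's front edge, rack x=80 mm, 52 mm above the table. Under the cover is a wooden stop whose place is neither seen nor measured: with the row packed solid against it, the jammed tin's centre ends anywhere from rack x=36 to 58 mm; until then the row slides with under 5 N, then the push climbs by some 5 N per mm.
- tin0: The jammed tin: plain steel, closed, 60 mm diameter, 36 mm high, about 90 g. Origin: centre of its underside. It stands on the rack floor half in and half out of the mouth, against the outer side of the catch. It dents when pushed with 20 N or more.
- tin1: The next tin, same size; origin at the centre of its underside. It stands loose in the lane behind the jammed tin with a gap of some mm; a third equal tin, not measured, stands loose behind it under the cover, with more gaps before and after it.
- gate (a joint): Sliding wooden gate, in m: 0 = open (parked before the +y bay), 0.068 = fully shut across the mouth; grows along the rack's -y. Stiff (about 2 N), stays where left, end stop at each end. Plate 64 mm wide (y), 6 thick, in the plane x=-7 to -1 mm of the rack, top 46 mm above the table; its centre is at rack y=68 mm when open, 0 when shut.
- gate_tab (a point): Point on the upright tab of the gate (12 by 12 mm, from 44 to 84 mm above the table), on its axis, 72 mm above the table. The tab sits on the gate 22 mm to the +y side of the gate's centre and moves with the gate; axes as the rack.
- mug: Bystander: blue ceramic mug, 80 mm wide, 90 mm high; origin at the centre of its underside.
- jar: Bystander: amber jar, 72 mm diameter, 110 mm high; origin at the centre of its underside.
- carton: Bystander: closed cardboard box 110 x 80 x 60 mm; origin at the centre of its underside.
- driver: Bystander: screwdriver lying on the table; origin on the table under it.

How it is judged:
By the outcome, as a careful person would: the job done as asked, in the order asked, and still so for the second after the job is handed in, with the robot touching nothing.
It also fails if it takes over 61 s, if anything falls off the work surface, if the arm or the gripper's body presses on something with over 40 N, if the wrist force passes 120 N, or if a joint passes its speed limit or range.

### The arm

A 6-joint arm with a two-finger parallel gripper is mounted at the origin on the work surface. World frame = base frame: x ahead of the robot, y to its left, z up, the work surface at z = 0. Lengths are in m, angles in rad, forces in N, time in s.
With the tool pointing down it reaches from about 0.35 to 0.775 m from the base axis. Payload 7.3 kg.
Tool frame: the origin (TCP) lies between the finger pads; the fingertips stand 14 mm ahead of it and the grasp point (between the pads) lies 5 mm behind it; z points along the fingers, y is the direction in which the jaws open and shut (so a half turn about z gives the same grasp; the last joint's range is limited). The gripper opens to 92 mm and grips with 3 to 60 N. Pads are 19 mm wide; open, the fingers measure 130 mm over their backs; the gripper's body (75 mm by 190 mm) begins 47 mm behind the grasp point.
Start: joints at [-1.479, 0.342, 1.524, -0, 1.275, -0.146], TCP at [0.124, -0.51, 0.241] pointing down, gripper open.
Joint ranges: [-2.53, 2.53], [-0.77, 2.02], [0.04, 2.7], [-1, 4.14], [0.28, 2.66], [-3.11, 3.11]. Speed limits (rad/s): [2.57, 2.57, 3.14, 3.14, 3.14, 3.14].

### API

Orientations are given as [roll, pitch, yaw] about the fixed x, y, z axes, in that order (R = Rz(yaw) Ry(pitch) Rx(roll)).
In Python, from cell import robot gives the robot as it stands.
- The arm moves only by the shell command python3 -m creep 'ROWS' [FORCE]. ROWS is JSON, a list that holds one entry, the list of rows, each a list of 7 numbers: the shift along the tool's x, y, z in cm, then the turn, a rotation vector about the tool's x, y, z in degrees, then the gripper command: -1 is shut, 1 is fully open, values between are in proportion. In form: [[[tx, ty, tz, wx, wy, wz, gripper], ...]]. A call has 1 to 8 rows; each row is the pose to reach, as a shift and turn from the pose measured when the call began, along the tool's axes at that moment; what a row does not reach only later rows make up. A row lasts 1/10 s, in which the tool goes at most 50 mm and 8.59 degrees, less where a joint would pass 70% of its speed; a pose out of reach is approached as far as the arm can. A call with a gripper value outside its range is refused whole. The fingers move at their own pace and stop on an object; FORCE is the grip in N (left out, the last holds). Time passes only in rows, so rows that repeat a pose let the fingers close. It gives the time, the measured TCP pose, the force and the opening at its end, in the units of the state.
- robot.observe(): the state, without advancing time (a new reading comes with each control period).
- robot.read_camera(name): name is "scene" or "top" or "wrist"; returns the picture (480x640x3 uint8, red, green, blue); there is no depth.
- robot.camera_params(name): a dict with "camera_matrix" (3x3 intrinsics, pixels), "R" (3x3) and "t" (3): a world point X has camera coordinates R X + t. Camera axes: x right, y down, z forward; pixel columns grow to the right and rows downward; lengths in m; the calibration is good to about 2 mm. The wrist camera is an equidistant fisheye: a pixel r from the principal point sees the ray r / f radians off the axis. A picture is of the moment at which its call begins: read the wrist's pose just before it. camera_params takes no time and is no camera call; for the wrist camera it gives the pose at the moment of the call.
- robot.hand_in(): hands the job in, once; it reports no verdict.
Trained networks look in the newest picture that a camera, given by its name, has taken for a name from the list of things; names that differ only in an ending like _2 or _b are one class to them, and where a whole thing is asked for, a point or a joint stands for the part that bears it (a point fixed in the world has none). Each returns a list of dicts, best first, with "score" (0 to 1); they miss things now and then, are a little off and sometimes report something else, mostly with a low value. They report only what shows in the picture. A call takes as long as a camera call.
- robot.look_for(camera, label): "centre" ([x, y, z] in m, in the coordinates of the camera as it stood for that picture, good to about 4 mm: the middle of the surface that is visible of it).
- robot.masks_of(camera, label): "mask" (480x640 bool, what is visible of it).
The state is a dict: "time": time; "qpos": joint angles; "qvel": joint speeds; "joint_efforts": joint torques, N m; "tool_pos": TCP position; "tool_rot": TCP orientation; "contact_force": force on the tool from outside, world axes, zero at the start; "torque": the same for the moment, N m; "opening": finger opening in m.
Only numpy, scipy, OpenCV 4.12 (cv2) and the standard library are available. Lean on these libraries where they do the work, as an engineer would, in place of code of your own. Each camera call takes 0.05 s, during which the arm holds its last target.

## Working session

There is one attempt and no reset: what is moved stays moved. The work goes in short steps, Python scripts to look and compute and a shell command to move; the robot and the scene stay as the last step left them, time stands still between calls to the robot, and variables do not carry over. Pictures are saved under pics/ and viewed, and the job is handed in when it is done.

```bash
ls; mkdir -p pics
python3 - <<'E'
from cell import robot
import cv2, numpy as np
for c in ("scene","top"):
    im=robot.read_camera(c); cv2.imwrite(f"pics/{c}0.png",im[:,:,::-1])
    p=robot.camera_params(c); R=np.array(p["R"]);t=np.array(p["t"])
    print(c,np.array(p["camera_matrix"]).round(1).tolist(),(-R.T@t).round(3))
    for l in ("tin0","tin1","gate_tab","catch_nose","cover_edge","mouth","gate","rack","mug","jar","carton","driver"):
        r=robot.look_for(c,l)
        print(l,[(np.round(R.T@(np.array(d["centre"])-t),4).tolist(),round(d["score"],2)) for d in r[:3]])
print(robot.observe())
E
```

```text
pics
scene [[541.8, 0.0, 316.1], [0.0, 541.8, 237.3], [0.0, 0.0, 1.0]] [ 1.161 -0.68   1.039]
tin0 [([0.5247, -0.0879, 0.0433], 0.75)]
tin1 [([0.5247, -0.0879, 0.0433], 0.75)]
gate_tab [([0.5225, -0.0888, 0.0447], 0.58)]
catch_nose [([0.4615, 0.3497, 0.0598], 0.74), ([0.5457, 0.001, 0.0566], 0.7), ([0.526, -0.1258, 0.0296], 0.49)]
cover_edge [([0.6663, -0.1024, 0.0415], 0.85), ([0.5252, -0.0891, 0.0423], 0.35)]
mouth [([0.6672, -0.1034, 0.0435], 0.91)]
gate [([0.5442, -0.002, 0.0526], 0.5), ([0.6663, -0.1054, 0.0453], 0.42)]
rack [([0.6637, -0.1055, 0.039], 0.79)]
mug [([0.4635, 0.3454, 0.0583], 0.91)]
jar [([0.6307, -0.3438, 0.084], 0.55)]
carton [([0.4063, -0.3606, 0.0626], 0.58)]
driver [([0.6849, 0.3564, 0.0183], 0.52), ([0.5756, -0.0997, 0.0431], 0.49)]
top [[553.6, 0.0, 308.9], [0.0, 553.6, 251.2], [0.0, 0.0, 1.0]] [0.338 0.01  1.247]
tin0 [([0.5816, -0.1019, 0.043], 0.95), ([0.5146, -0.0801, 0.0467], 0.73)]
tin1 [([0.5816, -0.1019, 0.043], 0.95), ([0.5146, -0.0801, 0.0467], 0.73)]
gate_tab [([0.5356, -0.02, 0.0484], 0.62)]
catch_nose [([0.5217, -0.1228, 0.0381], 0.58)]
cover_e
[... 320 characters left out ...]
iver [([0.6784, 0.3678, 0.0244], 0.73)]
{'time': 1.3, 'qpos': array([-1.47902193e+00,  3.41993016e-01,  1.52408187e+00, -1.55254312e-05,
        1.27539498e+00, -1.45968588e-01]), 'qvel': array([-0.00049774, -0.00034391, -0.00228522,  0.00051328,  0.00075992,
       -0.00029061]), 'joint_efforts': array([ 1.80314655e-03, -4.31125402e+01, -2.44480419e+01,  7.18201976e-02,
        4.80720343e-02,  5.20512435e-05]), 'tool_pos': array([ 0.12367828, -0.51025154,  0.24075047]), 'tool_rot': array([3.14147334e+00, 3.25543194e-05, 2.37747499e-01]), 'contact_force': array([ 0.44376688, -0.16326568, -0.10562908]), 'torque': array([ 0.02646209, -0.02292754, -0.00035339]), 'opening': 0.09181241809959445}
```

Run:
```python
import cv2
im=cv2.imread("pics/top0.png"); 
cv2.imwrite("pics/topcrop.png",cv2.resize(im[90:240,240:440],(800,600),interpolation=cv2.INTER_CUBIC))
im=cv2.imread("pics/scene0.png"); print(im.shape)
```

```text
(480, 640, 3)
```

View pics/scene0.png

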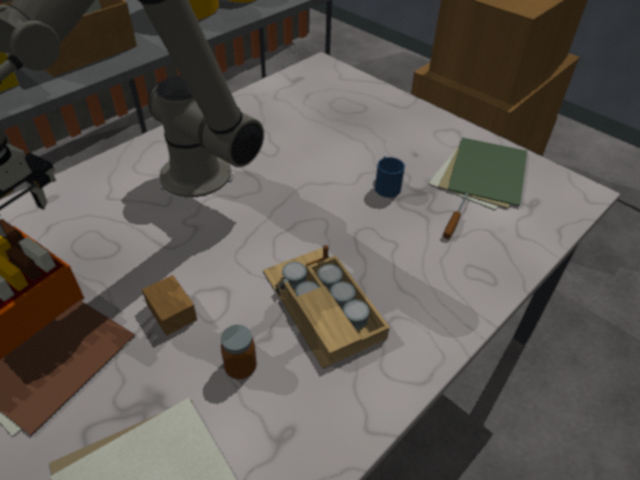

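View pics/top0.png

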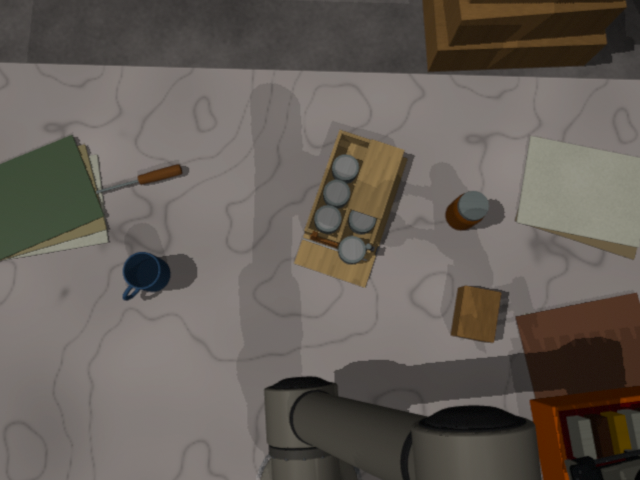

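The top picture shows the rack at about (295-405, 130-287), mouth towards the robot, jammed tin near (352,249), tin1 near (361,222), gate tab near (310,236) and catch near (373,248). I'll crop in for finer measurement.

Run:
```python
import cv2
im=cv2.imread("pics/top0.png"); c=im[125:290,285:415]
c=cv2.convertScaleAbs(c,alpha=1.6)
cv2.imwrite("pics/topcrop2.png",cv2.resize(c[50:165],(780,600*690//690),interpolation=cv2.INTER_CUBIC) if 0 else cv2.resize(c[65:165],None,fx=6,fy=6,interpolation=cv2.INTER_CUBIC))
im=cv2.imread("pics/scene0.png"); c=cv2.convertScaleAbs(im[235:370,255:395],alpha=1.5)
cv2.imwrite("pics/scenecrop.png",cv2.resize(c,None,fx=4.4,fy=4.4,interpolation=cv2.INTER_CUBIC))
```

```text
(no output)
```

View pics/topcrop2.png

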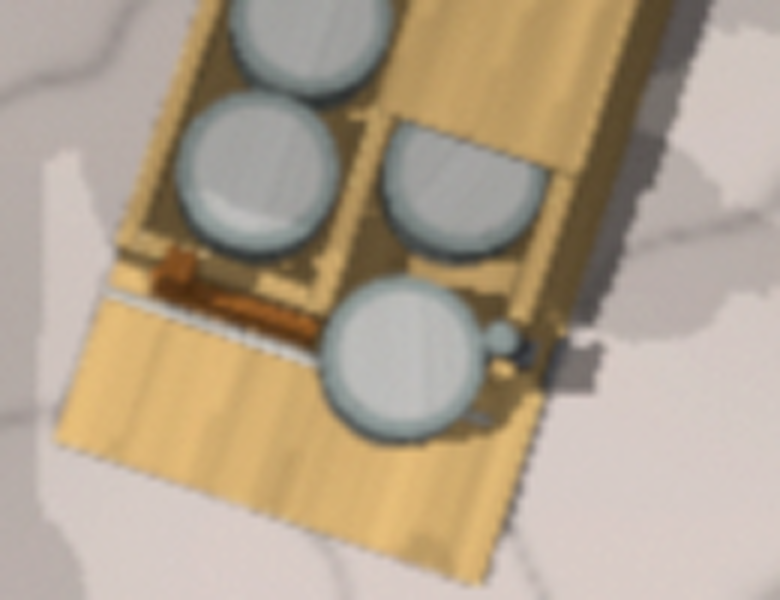

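View pics/scenecrop.png

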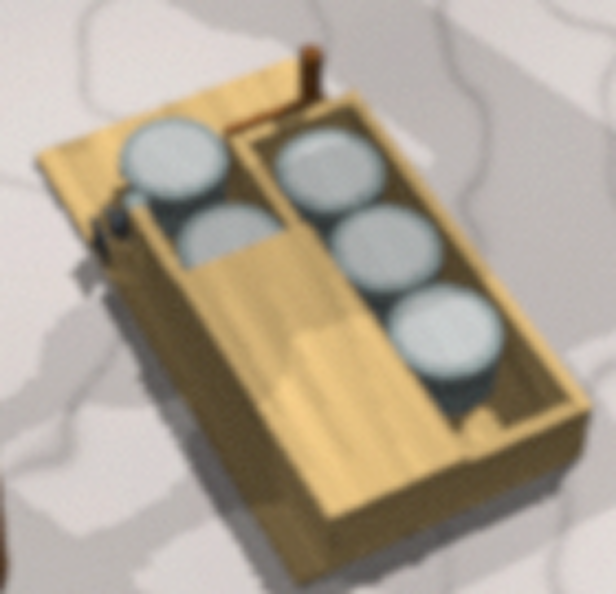

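```bash
cat > h.py <<'E'
from cell import robot
import cv2, numpy as np
from scipy.optimize import least_squares
from scipy.spatial.transform import Rotation as Ro
def par(c):
    p=robot.camera_params(c); return np.array(p["camera_matrix"]),np.array(p["R"]),np.array(p["t"])
def proj(X,K,R,t,fish=False):
    c=(R@np.atleast_2d(X).T).T+t
    if fish:
        r=np.hypot(c[:,0],c[:,1]); th=np.arctan2(r,c[:,2]); n=c[:,:2]/np.maximum(r,1e-9)[:,None]*th[:,None]
    else: n=c[:,:2]/c[:,2:]
    return n*[K[0,0],K[1,1]]+[K[0,2],K[1,2]]
def rack2w(P,q):
    P=np.atleast_2d(P); c,s=np.cos(q[2]),np.sin(q[2])
    return np.c_[q[0]+c*P[:,0]-s*P[:,1], q[1]+s*P[:,0]+c*P[:,1], P[:,2]]
def ray(px,z,K,R,t,fish=False):
    n=(np.array(px)-[K[0,2],K[1,2]])/[K[0,0],K[1,1]]
    if fish:
        th=np.hypot(*n); d=np.r_[n/th*np.sin(th),np.cos(th)]
    else: d=np.r_[n,1]
    d=R.T@d; o=-R.T@t
    return o+d*(z-o[2])/d[2]
E
python3 - <<'E'
from h import *
K,R,t=par("top")
f=lambda x,y:np.array([285+(x+.0)/6,190+y/6])-.4
pts=[((62,440),(-.07,.114,.006)),((485,583),(-.07,-.056,.006)),((182,258),(-.004,.090,.084)),((500,338),(.0155,-.0315,.040))]
for n,p,z in (("tin0",(402,358),.042),("apL",(62,440),.006),("apR",(485,583),.006),("tab",(182,258),.084),("catch",(500,338),.04),("coverL",(388,112),.052),("coverR",(575,172),.052),("tin1c",(463,180),.042)):
    print(n,ray(f(*p),z,K,R,t).round(4))
P=np.array([p[1] for p in pts]);uv=np.array([f(*p[0]) for p in pts])
r=least_squares(lambda q:(proj(rack2w(P,q),K,R,t)-uv).ravel(),[.52,-.08,-.3])
print(r.x,r.fun.round(2))
q=r.x;c,s=np.cos(q[2]),np.sin(q[2])
for n,p,z in (("tin0",(402,358),.042),("coverL",(388,112),.052),("coverR",(575,172),.052),("tin1",(463,180),.042)):
    d=ray(f(*p),z,K,R,t)[:2]-q[:2]; print(n,"rack",(np.array([[c,s],[-s,c]])@d).round(4))
E
```

```text
tin0 [ 0.5188 -0.0817  0.042 ]
apL [0.4893 0.043  0.006 ]
apR [ 0.44   -0.1169  0.006 ]
tab [5.462e-01 4.000e-04 8.400e-02]
catch [ 0.5276 -0.1177  0.04  ]
coverL [ 0.6086 -0.0742  0.052 ]
coverR [ 0.5881 -0.1431  0.052 ]
tin1c [ 0.5859 -0.1031  0.042 ]
[ 0.52274865 -0.0852179  -0.30322656] [-0.64 -0.3   0.37  0.35 -0.71  0.16  1.   -0.23]
tin0 rack [-0.0048  0.0022]
coverL rack [0.0786 0.0362]
coverR rack [ 0.0796 -0.0358]
tin1 rack [0.0656 0.0018]
```

```bash
cat >> h.py <<'E'
Q=np.array([.52275,-.08522,-.30323])
def rel(target_rack, yaw=None, q=Q):
    o=robot.observe(); Rt=Ro.from_euler("xyz",o["tool_rot"]); 
    w=rack2w([target_rack],q)[0]
    d=Rt.inv().apply(w-o["tool_pos"])*100
    Rg=Ro.from_euler("xyz",[np.pi,0,q[2]+np.pi/2])
    print("t",o["time"],"shift cm",d.round(2),"turn deg",np.degrees((Rt.inv()*Rg).as_rotvec()).round(2),"dist",np.linalg.norm(d).round(1))
def st(q=Q):
    o=robot.observe();c,s=np.cos(q[2]),np.sin(q[2]);M=np.array([[c,s],[-s,c]])
    print("t",round(o["time"],2),"rack mm",(np.r_[M@(o["tool_pos"][:2]-q[:2]),o["tool_pos"][2]]*1000).round(1),"F rack",np.r_[M@o["contact_force"][:2],o["contact_force"][2]].round(2),"rot",o["tool_rot"].round(3),"open",round(o["opening"],4))
E
python3 - <<'E'
from h import *
rel([-.10,0,.20]);st()
E
```

```text
t 1.3 shift cm [ 40.22 -37.06   4.07] turn deg [ 1.0e-02  1.0e-02 -5.9e+01] dist 54.8
t 1.3 rack mm [-253.9 -524.8  240.8] F rack [ 0.47 -0.02 -0.11] rot [3.141 0.    0.238] open 0.0918
```

```bash
python3 -m creep '[[[2,-1.8,0,0,0,-3,-1],[5,-4.6,0,0,0,-8,-1],[8,-7.4,0.5,0,0,-14,-1],[11.3,-10.4,1,0,0,-20,-1],[14.6,-13.4,1.5,0,0,-26,-1],[18,-16.6,2,0,0,-32,-1],[21.3,-19.6,2,0,0,-38,-1],[24,-22,2,0,0,-42,-1]]]' 20
python3 - <<'E'
from h import *
rel([-.10,0,.20]);st()
E
```

```text
time: 2.1
tool_pos: [0.3058, -0.2378, 0.2208]
tool_rot: [3.141, -0.0, 0.975]
contact_force: [-0.0, -0.6, 1.0]
opening: 0.0323
t 2.1 shift cm [21.92 -0.18  2.08] turn deg [ 2.000e-02 -1.000e-02 -1.675e+01] dist 22.0
t 2.1 rack mm [-161.5 -210.4  220.8] F rack [ 0.17 -0.57  0.98] rot [ 3.141 -0.     0.975] open 0.0323
```

```bash
python3 -m creep '[[[3.5,0,0.4,0,0,-3,-1],[7.5,0,0.8,0,0,-7,-1],[11.5,-0.1,1.2,0,0,-11,-1],[15.5,-0.1,1.7,0,0,-15,-1],[19,-0.2,2.1,0,0,-16.8,-1],[21.9,-0.2,2.1,0,0,-16.8,-1],[21.9,-0.2,2.1,0,0,-16.8,-1]]]'
python3 - <<'E'
from h import *
rel([-.10,0,.20]);st()
im=robot.read_camera("wrist"); K,R,t=par("wrist"); print(K,R,t); np.savez("w1.npz",K=K,R=R,t=t,im=im)
cv2.imwrite("pics/w1.png",cv2.convertScaleAbs(im[:,:,::-1],alpha=1.3))
E
```

```text
time: 2.8
tool_pos: [0.4283, -0.0531, 0.1998]
tool_rot: [3.141, -0.001, 1.272]
contact_force: [-1.0, 0.9, 0.0]
opening: 0.0002
t 2.8 shift cm [-0.25 -0.03 -0.02] turn deg [ 0.05 -0.05  0.26] dist 0.2
t 2.8 rack mm [-99.7   2.5 199.8] F rack [-1.21  0.53  0.02] rot [ 3.141e+00 -1.000e-03  1.272e+00] open 0.0002
[[371.64829954   0.         324.14845316]
 [  0.         371.64829954 245.91391501]
 [  0.           0.           1.        ]] [[ 0.95524777 -0.29580404 -0.00129104]
 [-0.28606894 -0.92490301  0.25043758]
 [-0.07527454 -0.23886062 -0.96813189]] [-0.42514848  0.05183392  0.37065504]
```

View pics/w1.png

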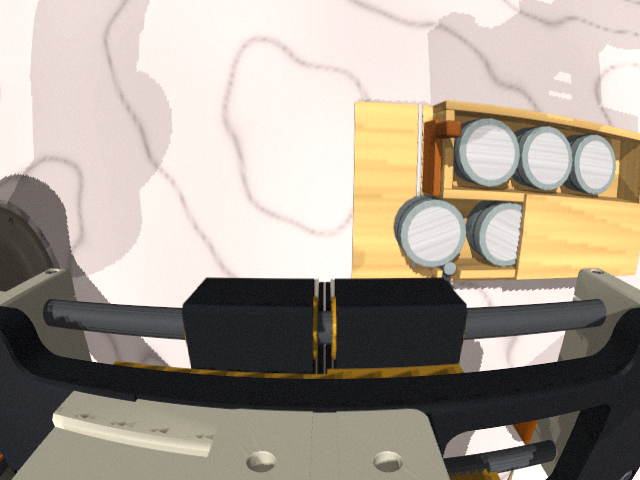

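Run:
```python
from h import *
d=np.load("w1.npz");K,R,t=d["K"],d["R"],d["t"]
q=Q;c,s=np.cos(q[2]),np.sin(q[2]);M=np.array([[c,s],[-s,c]])
C=-R.T@t; print("cam rack",M@(C[:2]-q[:2]),C[2])
F={"apL":(-.07,.114,.006),"apR":(-.07,-.056,.006),"tab":(-.004,.09,.084),"catch":(.0155,-.0315,.04),"tin0":(0,0,.042),"cov L":(.08,.0395,.052),"covR":(.08,-.0395,.052),"wall+":(.002,.0355,.046),"tin1":(.066,0,.042)}
im=cv2.convertScaleAbs(d["im"][:,:,::-1],alpha=1.3)
for n,P in F.items():
    u=proj(rack2w([P],q),K,R,t,True)[0]; print(n,u.round(1)); cv2.drawMarker(im,tuple(int(round(4*a)) for a in u),(0,0,255)) if 0 else None
im2=cv2.resize(im[90:290,345:545],None,fx=3,fy=3,interpolation=cv2.INTER_CUBIC)
for n,P in F.items():
    u=(proj(rack2w([P],q),K,R,t,True)[0]-[345,90])*3+1
    cv2.drawMarker(im2,tuple(int(round(a)) for a in u),(0,0,255),0,12,1)
cv2.imwrite("pics/w1b.png",im2)
```

```text
cam rack [-0.0991742   0.06949219] 0.3453129198942281
apL [357.2 103.8]
apR [354.2 283.5]
tab [456.5 128.2]
catch [451.7 270. ]
tin0 [439.1 236.2]
cov L [528.2 196.1]
covR [517.8 281.2]
wall+ [445.3 196.1]
tin1 [505.8 237. ]
```

View pics/w1b.png

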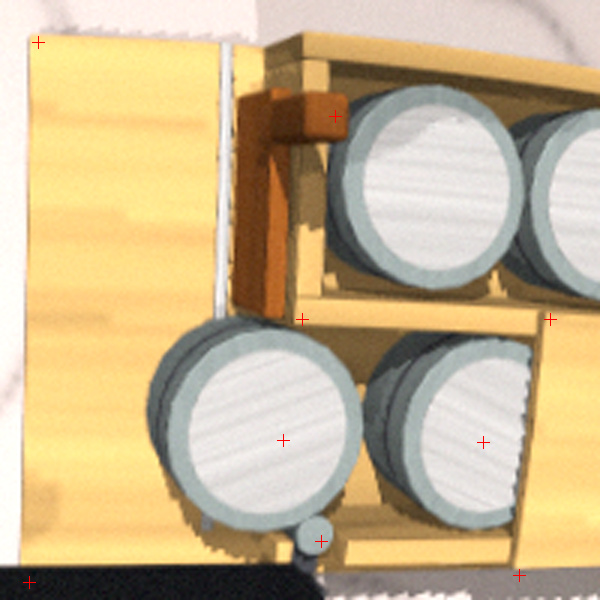

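```bash
python3 -m creep '[[[-0.05,0.5,4,0,0,0.3,-1],[-0.05,1,8,0,0,0.3,-1],[-0.05,1.5,12,0,0,0.3,-1],[-0.05,1.5,15,0,0,0.3,-1],[-0.05,1.5,16.8,0,0,0.3,-1],[-0.05,1.5,16.8,0,0,0.3,-1],[-0.05,1.5,16.8,0,0,0.3,-1]]]'
python3 - <<'E'
from h import *
rel([-.085,.002,.032]);st()
E
```

```text
time: 3.55
tool_pos: [0.4416, -0.06, 0.0322]
tool_rot: [3.142, 0.0, 1.266]
contact_force: [0.2, -0.2, 0.1]
opening: 0.0003
t 3.55 shift cm [ 0.21 -0.01  0.02] turn deg [ 0.    0.01 -0.12] dist 0.2
t 3.55 rack mm [-84.9  -0.1  32.2] F rack [ 0.26 -0.17  0.08] rot [3.142 0.    1.266] open 0.0003
```

```bash
python3 -m creep '[[[0.2,0.8,0,0,0,0,-1],[0.2,1.6,0,0,0,0,-1],[0.2,2.2,0,0,0,0,-1],[0.2,2.4,0,0,0,0,-1],[0.2,2.4,0,0,0,0,-1]]]'
python3 - <<'E'
from h import *
st()
im=robot.read_camera("wrist"); cv2.imwrite("pics/w2.png",im[:,:,::-1])
E
```

```text
time: 4.05
tool_pos: [0.4656, -0.0654, 0.0324]
tool_rot: [3.141, 0.0, 1.266]
contact_force: [-0.2, -0.9, -0.1]
opening: 0.0003
t 4.05 rack mm [-60.5   1.8  32.4] F rack [ 0.12 -0.93 -0.06] rot [3.141 0.    1.266] open 0.0003
```

View pics/w2.png

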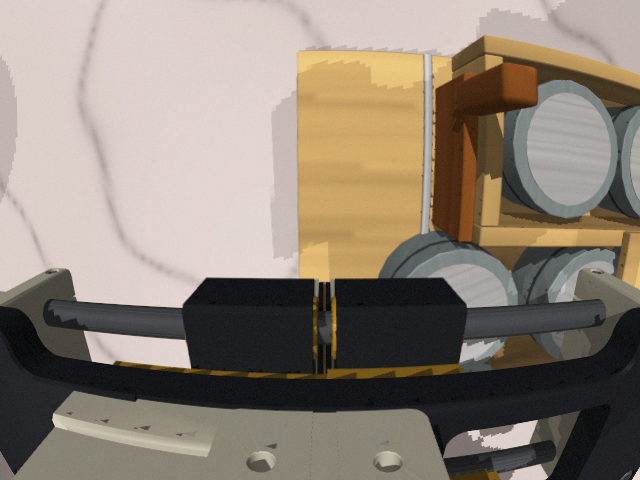

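```bash
python3 -m creep '[[[0,0.15,0,0,0,0,-1],[0,0.3,0,0,0,0,-1],[0,0.45,0,0,0,0,-1],[0,0.6,0,0,0,0,-1],[0,0.75,0,0,0,0,-1],[0,0.9,0,0,0,0,-1],[0,1.0,0,0,0,0,-1]]]'
python3 -c "from h import *;st()"
python3 -m creep '[[[0,0.1,0,0,0,0,-1],[0,0.2,0,0,0,0,-1],[0,0.3,0,0,0,0,-1],[0,0.4,0,0,0,0,-1],[0,0.5,0,0,0,0,-1],[0,0.6,0,0,0,0,-1],[0,0.7,0,0,0,0,-1],[0,0.8,0,0,0,0,-1]]]'
python3 -c "from h import *;st()"
```

```text
time: 4.8
tool_pos: [0.4742, -0.068, 0.0321]
tool_rot: [-3.14, 0.0, 1.266]
contact_force: [-3.2, 1.9, 3.3]
opening: 0.0006
t 4.8 rack mm [-51.4   1.9  32.1] F rack [-3.61  0.83  3.33] rot [-3.14   0.     1.266] open 0.0006
time: 5.6
tool_pos: [0.482, -0.0705, 0.0321]
tool_rot: [-3.14, -0.0, 1.266]
contact_force: [-2.5, 1.5, 0.4]
opening: 0.0004
t 5.6 rack mm [-43.3   1.9  32.1] F rack [-2.81  0.7   0.4 ] rot [-3.14  -0.     1.266] open 0.0004
```

```bash
python3 -m creep '[[[0,0.1,0,0,0,0,-1],[0,0.2,0,0,0,0,-1],[0,0.3,0,0,0,0,-1],[0,0.4,0,0,0,0,-1],[0,0.5,0,0,0,0,-1],[0,0.6,0,0,0,0,-1],[0,0.7,0,0,0,0,-1],[0,0.8,0,0,0,0,-1]]]'
python3 -c "from h import *;st()"
python3 -m creep '[[[0,0.1,0,0,0,0,-1],[0,0.2,0,0,0,0,-1],[0,0.3,0,0,0,0,-1],[0,0.4,0,0,0,0,-1],[0,0.5,0,0,0,0,-1],[0,0.6,0,0,0,0,-1],[0,0.7,0,0,0,0,-1],[0,0.8,0,0,0,0,-1]]]'
python3 - <<'E'
from h import *
st()
im=robot.read_camera("wrist"); cv2.imwrite("pics/w3.png",im[:,:,::-1])
E
```

```text
time: 6.4
tool_pos: [0.4898, -0.0729, 0.0321]
tool_rot: [-3.14, 0.0, 1.266]
contact_force: [-1.8, 1.8, 1.5]
opening: 0.0005
t 6.4 rack mm [-35.1   1.9  32.1] F rack [-2.24  1.2   1.47] rot [-3.14   0.     1.266] open 0.0005
time: 7.2
tool_pos: [0.4974, -0.0754, 0.0321]
tool_rot: [-3.14, 0.0, 1.266]
contact_force: [-2.6, 1.7, 1.9]
opening: 0.0005
t 7.2 rack mm [-27.1   1.8  32.1] F rack [-2.98  0.9   1.93] rot [-3.14   0.     1.266] open 0.0005
```

View pics/w3.png

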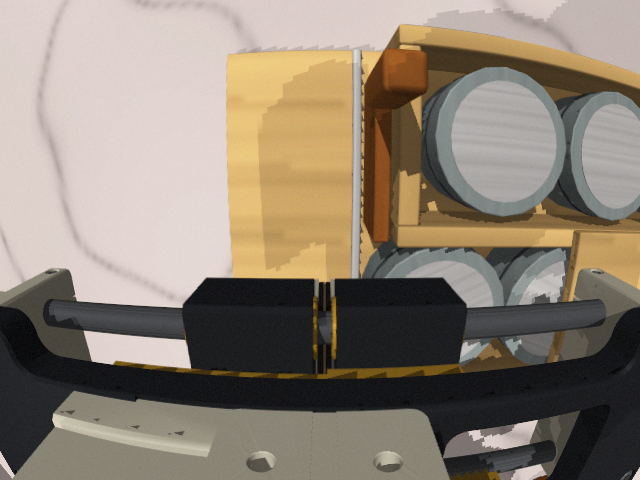

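Tin0 (at about (440,290)) is entering the lane and is still upright. The gate is untouched. I'll keep pushing.

```bash
python3 -m creep '[[[0,0.1,0,0,0,0,-1],[0,0.2,0,0,0,0,-1],[0,0.3,0,0,0,0,-1],[0,0.4,0,0,0,0,-1],[0,0.5,0,0,0,0,-1],[0,0.6,0,0,0,0,-1]]]'
python3 -c "from h import *;st()"
python3 -m creep '[[[0,0.1,0,0,0,0,-1],[0,0.2,0,0,0,0,-1],[0,0.25,0,0,0,0,-1]]]'
python3 -c "from h import *;st()"
python3 -m creep '[[[0,0.1,0,0,0,0,-1],[0,0.2,0,0,0,0,-1]]]'
python3 -c "from h import *;st()"
```

```text
time: 7.85
tool_pos: [0.5035, -0.0773, 0.0321]
tool_rot: [-3.141, 0.0, 1.265]
contact_force: [-3.2, 0.7, 1.0]
opening: 0.0003
t 7.85 rack mm [-20.8   1.8  32.1] F rack [-3.28 -0.34  1.04] rot [-3.141  0.     1.265] open 0.0003
time: 8.15
tool_pos: [0.5061, -0.0782, 0.0321]
tool_rot: [-3.141, 0.0, 1.265]
contact_force: [-1.0, 0.2, 0.5]
opening: 0.0009
t 8.15 rack mm [-18.    1.7  32.1] F rack [-0.97 -0.1   0.46] rot [-3.141  0.     1.265] open 0.0009
time: 8.35
tool_pos: [0.5082, -0.0788, 0.0321]
tool_rot: [-3.141, 0.0, 1.266]
contact_force: [-1.2, 0.3, -0.0]
opening: 0.0002
t 8.35 rack mm [-15.8   1.8  32.1] F rack [-1.23 -0.12 -0.05] rot [-3.141  0.     1.266] open 0.0002
```

Force dropped, so the tin is past the catch's crest. From here I'll use small steps.

```bash
python3 -m creep '[[[0,0.07,0,0,0,0,-1],[0,0.14,0,0,0,0,-1]]]'|sed -n '1p;4p'
python3 -c "from h import *;st()"
python3 -m creep '[[[0,0.07,0,0,0,0,-1],[0,0.14,0,0,0,0,-1]]]'|sed -n '1p;4p'
python3 -c "from h import *;st()"
```

```text
time: 8.55
contact_force: [-1.4, 0.1, 1.0]
t 8.55 rack mm [-14.3   1.8  32.1] F rack [-1.4  -0.37  1.05] rot [-3.141  0.     1.265] open 0.0007
time: 8.75
contact_force: [-1.6, -0.4, 0.3]
t 8.75 rack mm [-12.9   1.7  32.1] F rack [-1.37 -0.85  0.31] rot [-3.141  0.     1.265] open 0.0005
```

```bash
python3 -m creep '[[[0,0.07,0,0,0,0,-1],[0,0.14,0,0,0,0,-1]]]'|sed -n '1p;4p'
python3 -c "from h import *;st()"
```

```text
time: 8.95
contact_force: [-3.2, 1.8, 2.2]
t 8.95 rack mm [-11.7   1.8  32. ] F rack [-3.58  0.72  2.17] rot [-3.141  0.     1.265] open 0.0006
```

```bash
python3 -m creep '[[[0,0.05,0,0,0,0,-1],[0,0.1,0,0,0,0,-1]]]'|sed -n '1p;4p'
python3 -c "from h import *;st()"
```

```text
time: 9.15
contact_force: [-6.6, 2.0, 4.8]
t 9.15 rack mm [-11.6   1.8  32. ] F rack [-6.84 -0.08  4.76] rot [-3.139  0.     1.266] open 0.0008
```

```bash
python3 -m creep '[[[0,0.08,0,0,0,0,-1],[0,0.12,0,0,0,0,-1]]]'|sed -n '1p;4p'
python3 -c "from h import *;st()"
```

```text
time: 9.35
contact_force: [-7.5, 1.1, 6.7]
t 9.35 rack mm [-11.6   1.7  32. ] F rack [-7.49 -1.19  6.7 ] rot [-3.136  0.     1.266] open 0.0006
```

Run:
```python
from h import *
st()
o=robot.observe();print(o["torque"],o["contact_force"])
a=robot.read_camera("wrist"); b=robot.read_camera("scene")
cv2.imwrite("pics/w4.png",a[:,:,::-1]); cv2.imwrite("pics/s4.png",cv2.resize(b[180:380,220:420,::-1],None,fx=3,fy=3,interpolation=cv2.INTER_CUBIC))
st()
```

```text
t 9.35 rack mm [-11.6   1.7  32. ] F rack [-7.49 -1.19  6.7 ] rot [-3.136  0.     1.266] open 0.0006
[0.28406538 1.0154712  0.03864969] [-7.50042629  1.10341998  6.69572716]
t 9.45 rack mm [-11.6   1.7  32. ] F rack [-7.35 -0.47  6.22] rot [-3.136  0.     1.266] open 0.0007
```

View pics/w4.png

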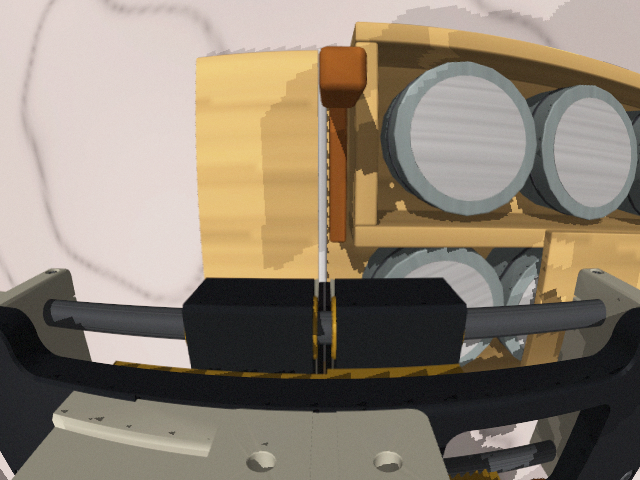

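View pics/s4.png

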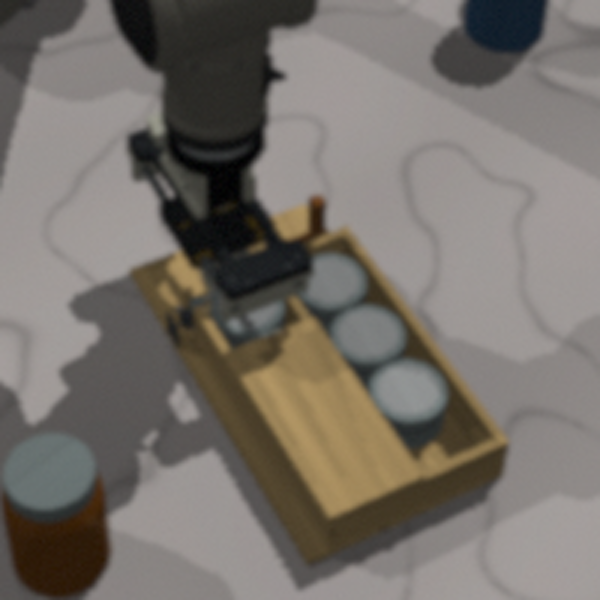

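```bash
python3 -m creep '[[[0,0.12,-0.05,0,0,0,-1],[0,0.16,-0.05,0,0,0,-1],[0,0.16,-0.05,0,0,0,-1]]]'|sed -n '1p;4p'
python3 -c "from h import *;st()"
```

```text
time: 9.75
contact_force: [-6.9, 1.8, 3.1]
t 9.75 rack mm [-11.6   1.8  32.2] F rack [-7.09 -0.32  3.05] rot [-3.132  0.     1.266] open 0.0002
```

```bash
python3 -m creep '[[[0,0.14,0,-0.3,0,0,-1],[0,0.18,0,-0.5,0,0,-1],[0,0.2,0,-0.5,0,0,-1]]]'|sed -n '1p;4p'
python3 -c "from h import *;st()"
```

```text
time: 10.05
contact_force: [-9.1, 1.9, 6.9]
t 10.05 rack mm [-11.5   1.8  32. ] F rack [-9.29 -0.91  6.85] rot [-3.137  0.     1.266] open 0.0005
```

```bash
python3 -m creep '[[[0,0.22,-0.03,-0.3,0,0,-1],[0,0.25,-0.03,-0.3,0,0,-1],[0,0.25,-0.03,-0.3,0,0,-1]]]'|sed -n '1p;4p'
python3 -c "from h import *;st()"
```

```text
time: 10.35
contact_force: [-10.1, 2.8, 5.5]
t 10.35 rack mm [-11.5   1.8  32. ] F rack [-10.48  -0.38   5.48] rot [-3.137e+00  1.000e-03  1.266e+00] open 0.0007
```

Run:
```python
from h import *
a=robot.read_camera("wrist");st()
w4=cv2.imread("pics/w4.png")[:,:,::-1]
c=np.vstack([w4[225:365,345:580],a[225:365,345:580]])[:,:,::-1]
c=cv2.convertScaleAbs(c,alpha=1.4)
cv2.imwrite("pics/w5.png",cv2.resize(c,None,fx=2.1,fy=2.1,interpolation=cv2.INTER_CUBIC))
```

```text
t 10.4 rack mm [-11.5   1.8  32. ] F rack [-9.93 -0.86  7.02] rot [-3.137e+00  1.000e-03  1.266e+00] open 0.0003
```

View pics/w5.png

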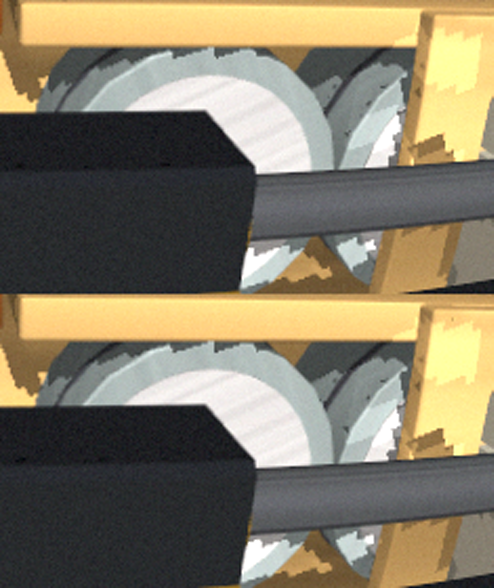

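```bash
python3 -m creep '[[[0,0.15,-0.12,-0.3,0,0,-1],[0,0.2,-0.15,-0.3,0,0,-1],[0,0.22,-0.15,-0.3,0,0,-1]]]'|sed -n '1p;4p'
python3 -c "from h import *;st()"
```

```text
time: 10.7
contact_force: [-6.5, 1.4, 1.9]
t 10.7 rack mm [-11.4   1.8  32.8] F rack [-6.63 -0.58  1.86] rot [-3.137e+00  1.000e-03  1.267e+00] open 0.0002
```

```bash
python3 -m creep '[[[0,0.22,-0.08,-0.3,0,0,-1],[0,0.28,-0.1,-0.3,0,0,-1],[0,0.3,-0.1,-0.3,0,0,-1]]]'|sed -n '1p;4p'
python3 -c "from h import *;st()"
```

```text
time: 11.0
contact_force: [-9.5, 2.8, 0.4]
t 11.0 rack mm [-11.4   1.8  32.8] F rack [-9.89 -0.18  0.41] rot [-3.136e+00  1.000e-03  1.267e+00] open 0.0003
```

```bash
python3 -m creep '[[[0,0.32,0,-0.3,0,0,-1],[0,0.34,0,-0.3,0,0,-1],[0,0.34,0,-0.3,0,0,-1],[0,0.34,0,-0.3,0,0,-1]]]'|sed -n '1p;4p'
python3 -c "from h import *;st();print(robot.observe()['tool_pos'])"
python3 -m creep '[[[0,0.36,0,-0.3,0,0,-1],[0,0.38,0,-0.3,0,0,-1],[0,0.38,0,-0.3,0,0,-1],[0,0.38,0,-0.3,0,0,-1]]]'|sed -n '1p;4p'
python3 -c "from h import *;st();print(robot.observe()['tool_pos'])"
```

```text
time: 11.4
contact_force: [-11.1, 3.4, 6.2]
t 11.4 rack mm [-11.4   1.8  32.1] F rack [-11.62  -0.04   6.22] rot [-3.133e+00  1.000e-03  1.267e+00] open 0.0005
[ 0.51242553 -0.08006565  0.03205651]
time: 11.8
contact_force: [-15.0, 3.9, 9.3]
t 11.8 rack mm [-11.4   1.9  31.6] F rack [-15.47  -0.79   9.29] rot [-3.130e+00  1.000e-03  1.268e+00] open 0.0004
[ 0.51240034 -0.08002474  0.0316206 ]
```

```bash
python3 -m creep '[[[0,0.2,-0.05,-0.4,0,0,-1],[0,0.2,-0.05,-0.4,0,0,-1],[0,0.2,-0.05,-0.4,0,0,-1]]]'|sed -n '1p;4p'
python3 -c "from h import *;st()"
```

```text
time: 12.1
contact_force: [-8.4, 1.9, 4.0]
t 12.1 rack mm [-11.6   1.9  31.7] F rack [-8.56 -0.68  3.99] rot [-3.133e+00  1.000e-03  1.268e+00] open 0.0002
```

```bash
python3 -m creep '[[[0,0.22,-0.05,-0.4,0,0,-1],[0,0.25,-0.05,-0.4,0,0,-1],[0,0.25,-0.05,-0.4,0,0,-1],[0,0.25,-0.05,-0.4,0,0,-1]]]'|sed -n '1p;4p'
python3 -c "from h import *;st()"
python3 -m creep '[[[0,0.25,-0.03,-0.3,0,0,-1],[0,0.25,-0.03,-0.3,0,0,-1],[0,0.25,-0.03,-0.3,0,0,-1],[0,0.25,-0.03,-0.3,0,0,-1]]]'|sed -n '1p;4p'
python3 -c "from h import *;st()"
```

```text
time: 12.5
contact_force: [-9.1, 2.9, 4.0]
t 12.5 rack mm [-11.5   1.9  31.7] F rack [-9.59  0.05  4.05] rot [-3.134e+00  1.000e-03  1.268e+00] open 0.0001
time: 12.9
contact_force: [-10.3, 2.9, 6.6]
t 12.9 rack mm [-11.5   1.9  31.6] F rack [-10.73  -0.28   6.55] rot [-3.134e+00  2.000e-03  1.268e+00] open 0.0006
```

```bash
python3 -m creep '[[[0,0.24,-0.04,-0.3,0,0,-1],[0,0.24,-0.04,-0.3,0,0,-1],[0,0.24,-0.04,-0.3,0,0,-1],[0,0.24,-0.04,-0.3,0,0,-1],[0,0.24,-0.04,-0.3,0,0,-1],[0,0.24,-0.04,-0.3,0,0,-1],[0,0.24,-0.04,-0.3,0,0,-1],[0,0.24,-0.04,-0.3,0,0,-1]]]'|sed -n '1p;4p'
python3 -c "from h import *;st()"
```

```text
time: 13.7
contact_force: [-9.5, 1.7, 5.3]
t 13.7 rack mm [-11.5   1.9  31.6] F rack [-9.58 -1.24  5.27] rot [-3.134e+00  2.000e-03  1.269e+00] open 0.0001
```

```bash
python3 -m creep '[[[0,-0.3,0,-0.3,0,0,-1],[0,-1,0,-0.4,0,0,-1],[0,-2.5,0,-0.4,0,0.1,-1],[0,-4.5,0,-0.4,0,0.1,-1],[0,-6.5,-2,-0.4,0,0.1,-1],[0,-8,-6,-0.4,0,0.1,-1],[0,-9,-10,-0.4,0,0.1,-1],[0,-9,-10,-0.4,0,0.1,-1]]]'
python3 - <<'E'
from h import *
st()
a=robot.read_camera("wrist"); K,R,t=par("wrist"); np.savez("w6.npz",K=K,R=R,t=t,im=a)
cv2.imwrite("pics/w6.png",a[:,:,::-1])
b=robot.read_camera("top"); cv2.imwrite("pics/t6.png",b[:,:,::-1])
cv2.imwrite("pics/t6c.png",cv2.resize(cv2.convertScaleAbs(b[190:290,285:415,::-1],alpha=1.6),None,fx=6,fy=6,interpolation=cv2.INTER_CUBIC))
E
```

```text
time: 14.5
tool_pos: [0.429, -0.0537, 0.1368]
tool_rot: [3.132, 0.002, 1.267]
contact_force: [0.3, -0.6, -0.4]
opening: 0.0001
t 14.5 rack mm [-98.9   2.1 136.8] F rack [ 0.44 -0.53 -0.39] rot [3.132e+00 2.000e-03 1.267e+00] open 0.0001
```

View pics/w6.png

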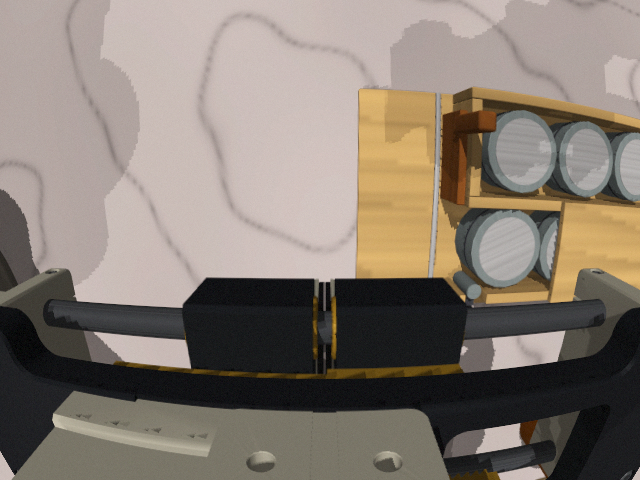

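View pics/t6c.png

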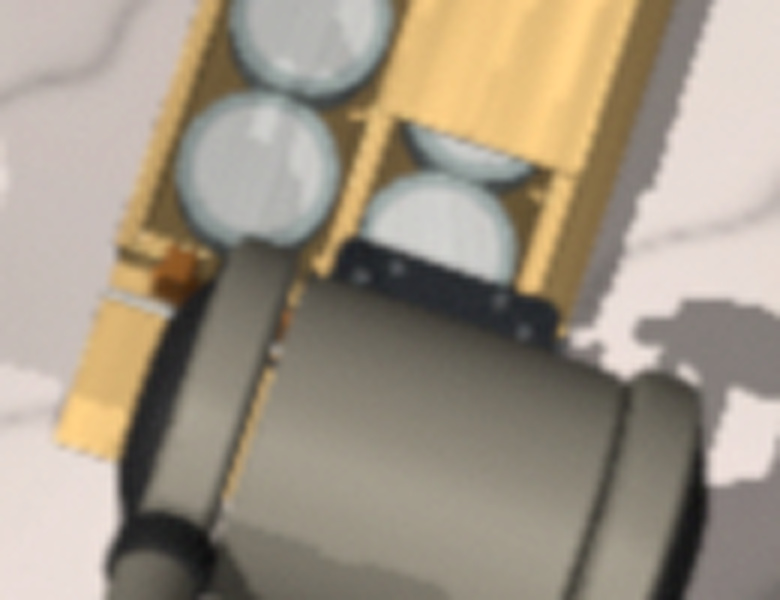

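Run:
```python
from h import *
d=np.load("w6.npz");K,R,t=d["K"],d["R"],d["t"]
q=Q;c,s=np.cos(q[2]),np.sin(q[2]);M=np.array([[c,s],[-s,c]])
for n,p,z in (("tabtop",(487,121),.084),("catch",(473,292),.04),("tin0",(505,248),.042),("apL",(359,89),.006)): print(n,M@(ray(p,z,K,R,t,True)[:2]-q[:2]))
rel([-.005,.128,.137])
```

```text
tabtop [-0.00743676  0.09111062]
catch [ 0.01174608 -0.02727803]
tin0 [0.03290389 0.00672167]
apL [-0.07214758  0.11739588]
t 14.6 shift cm [12.61  9.5  -0.36] turn deg [ 0.18  0.1  -0.04] dist 15.8
```

```bash
python3 -m creep '[[[2,1.5,0,0.2,0,0,-1],[5.5,4,0,0.2,0,0,-1],[9,7,0,0.2,0,0,-1],[12,9,0,0.2,0,0,-1],[12.8,9.3,0,0.2,0,0,-1],[12.8,9.3,2.5,0.2,0,0,-1],[12.8,9.3,6.4,0.2,0,0,-1],[12.8,9.3,6.4,0.2,0,0,-1]]]'
python3 - <<'E'
from h import *
st()
a=robot.read_camera("wrist"); cv2.imwrite("pics/w7.png",a[:,:,::-1])
b=robot.read_camera("scene"); cv2.imwrite("pics/s7.png",cv2.resize(b[180:380,220:420,::-1],None,fx=3,fy=3,interpolation=cv2.INTER_CUBIC))
E
```

```text
time: 15.4
tool_pos: [0.5507, 0.0406, 0.0639]
tool_rot: [-3.13, 0.005, 1.267]
contact_force: [-0.9, 0.8, 0.3]
opening: 0.0001
t 15.4 rack mm [-10.9 128.5  63.9] F rack [-1.12  0.44  0.33] rot [-3.13   0.005  1.267] open 0.0001
```

View pics/s7.png

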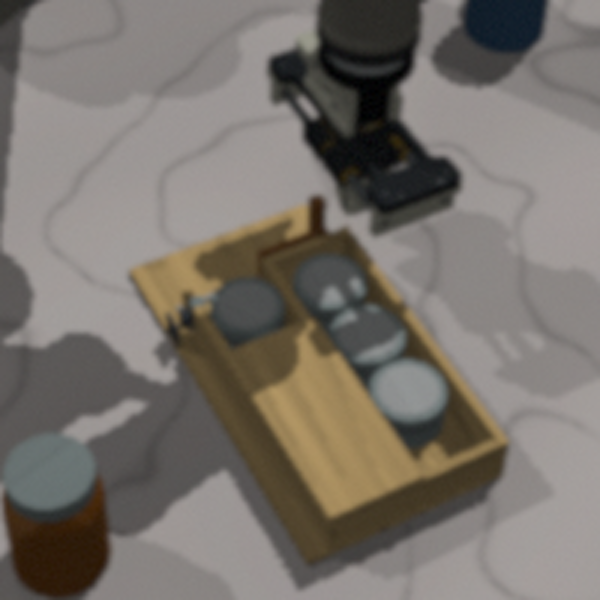

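The tab (about (317,215)) is just to the -y side of the fingers, and tin0 sits behind the catch. Next I'll level the tool, raise it a little and push along -y.

```bash
python3 -m creep '[[[0,0.4,-0.8,-0.6,0,0,-1],[-0.3,0.4,-0.8,-0.6,0,0,-1],[-0.7,0.4,-0.8,-0.6,0,0,-1],[-1.1,0.4,-0.8,-0.6,0,0,-1],[-1.4,0.4,-0.8,-0.6,0,0,-1],[-1.7,0.4,-0.8,-0.6,0,0,-1],[-2,0.4,-0.8,-0.6,0,0,-1]]]'
python3 -c "from h import *;st()"
```

```text
time: 16.2
tool_pos: [0.5518, 0.0198, 0.0767]
tool_rot: [3.135, 0.003, 1.266]
contact_force: [-0.5, 0.5, -0.5]
opening: 0.0006
t 16.2 rack mm [ -3.6 109.   76.7] F rack [-0.58  0.34 -0.54] rot [3.135e+00 3.000e-03 1.266e+00] open 0.0006
```

```bash
python3 -m creep '[[[-0.4,0,0.3,0.3,0,0,-1],[-0.8,0,0.3,0.3,0,0,-1],[-1.2,0,0.3,0.3,0,0,-1],[-1.6,0,0.3,0.3,0,0,-1],[-2,0,0.3,0.3,0,0,-1],[-2.4,0,0.3,0.3,0,0,-1]]]'|sed -n '1p;4p'
python3 -c "from h import *;st()"
python3 -m creep '[[[-0.4,0,0,0,0,0,-1],[-0.8,0,0,0,0,0,-1],[-1.2,0,0,0,0,0,-1],[-1.6,0,0,0,0,0,-1],[-2,0,0,0,0,0,-1]]]'|sed -n '1p;4p'
python3 - <<'E'
from h import *
st()
a=robot.read_camera("wrist"); cv2.imwrite("pics/w8.png",a[:,:,::-1])
E
```

```text
time: 16.8
contact_force: [0.4, 1.7, -2.2]
t 16.8 rack mm [-3.7 84.6 73.7] F rack [-0.13  1.7  -2.21] rot [3.140e+00 3.000e-03 1.266e+00] open 0.0006
time: 17.3
contact_force: [1.1, 1.3, -2.0]
t 17.3 rack mm [-3.8 64.3 73.7] F rack [ 0.71  1.59 -2.01] rot [3.140e+00 3.000e-03 1.266e+00] open 0.0004
```

View pics/w8.png

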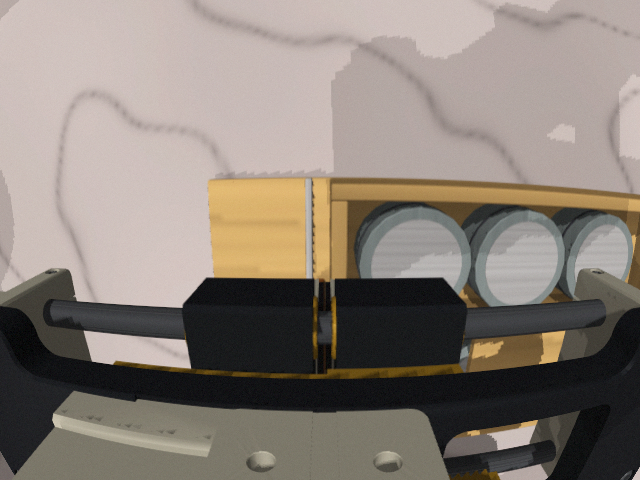

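The gate has left its parked place in front of the bay and moves at about 1.6 N. I'll continue to the end stop.

```bash
python3 -m creep '[[[-0.4,0,0,0,0,0,-1],[-0.8,0,0,0,0,0,-1],[-1.2,0,0,0,0,0,-1],[-1.6,0,0,0,0,0,-1],[-1.9,0,0,0,0,0,-1]]]'|sed -n '1p;4p'
python3 -c "from h import *;st()"
python3 -m creep '[[[-0.15,0,0,0,0,0,-1],[-0.3,0,0,0,0,0,-1],[-0.4,0,0,0,0,0,-1]]]'|sed -n '1p;4p'
python3 -c "from h import *;st()"
```

```text
time: 17.85
contact_force: [0.8, 2.0, -1.3]
t 17.85 rack mm [-3.8 44.4 73.8] F rack [ 0.21  2.17 -1.35] rot [3.140e+00 3.000e-03 1.266e+00] open 0.0007
time: 18.15
contact_force: [4.4, 11.4, -2.2]
t 18.15 rack mm [-3.8 41.6 73.8] F rack [ 0.84 12.16 -2.15] rot [3.14  0.    1.265] open 0.0004
```

```bash
python3 -m creep '[[[0.5,0,0,0,0,0,-1],[1.5,0,0,0,0,0,-1],[2.5,0,-0.5,0,0,0,-1],[2.5,0,-4,0,0,0,-1],[2.5,-3,-8,0,0,0,-1],[2.5,-7,-10,0,0,0,-1],[1,-11,-11,0,0,0,-1],[0,-14,-11,0,0,0,-1]]]'
python3 - <<'E'
from h import *
st()
a=robot.read_camera("wrist"); K,R,t=par("wrist"); np.savez("w9.npz",K=K,R=R,t=t)
cv2.imwrite("pics/w9.png",a[:,:,::-1])
b=robot.read_camera("scene"); cv2.imwrite("pics/s9.png",cv2.resize(b[180:380,220:420,::-1],None,fx=3,fy=3,interpolation=cv2.INTER_CUBIC))
E
```

```text
time: 18.95
tool_pos: [0.3965, -0.0014, 0.1853]
tool_rot: [3.137, 0.001, 1.267]
contact_force: [-0.9, 0.6, -0.5]
opening: 0.0002
t 18.95 rack mm [-145.5   42.3  185.3] F rack [-1.03  0.27 -0.52] rot [3.137e+00 1.000e-03 1.267e+00] open 0.0002
```

View pics/w9.png

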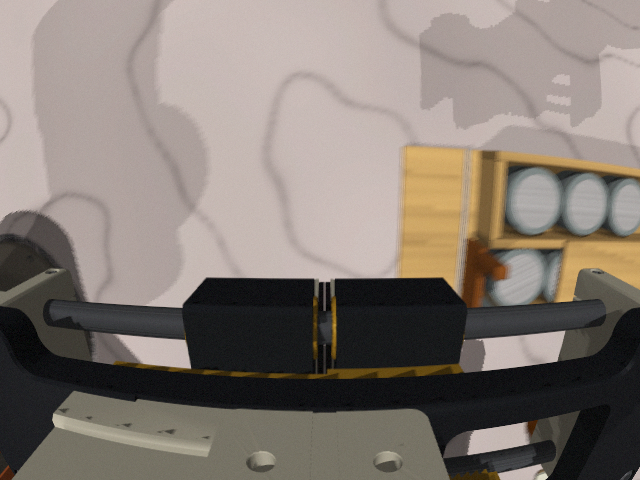

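View pics/s9.png

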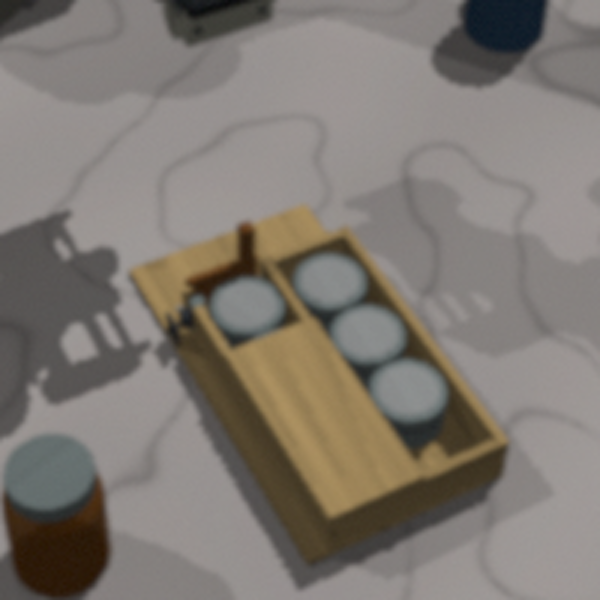

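Run:
```python
from h import *
K,R,t=par("scene");q=Q;c,s=np.cos(q[2]),np.sin(q[2]);M=np.array([[c,s],[-s,c]])
for y in (.09,.026,.024,.022,.018): print(y,((proj(rack2w([(-.004,y,.084)],q),K,R,t)[0]-[220,180])*3).round(1))
b=robot.read_camera("scene"); c0=cv2.imread("pics/scene0.png"); B=b[:,:,::-1]
p=[cv2.resize(cv2.convertScaleAbs(i[235:295,270:345],alpha=1.6),None,fx=5,fy=5,interpolation=cv2.INTER_CUBIC) for i in (c0,B)]
cv2.imwrite("pics/cmp.png",np.hstack(p))
tp=robot.read_camera("top"); cv2.imwrite("pics/t9.png",cv2.resize(cv2.convertScaleAbs(tp[190:290,285:415,::-1],alpha=1.6),None,fx=6,fy=6,interpolation=cv2.INTER_CUBIC))
```

```text
0.09 [317.6 199.7]
0.026 [247.6 225.9]
0.024 [245.4 226.8]
0.022 [243.2 227.6]
0.018 [238.7 229.3]
```

View pics/cmp.png

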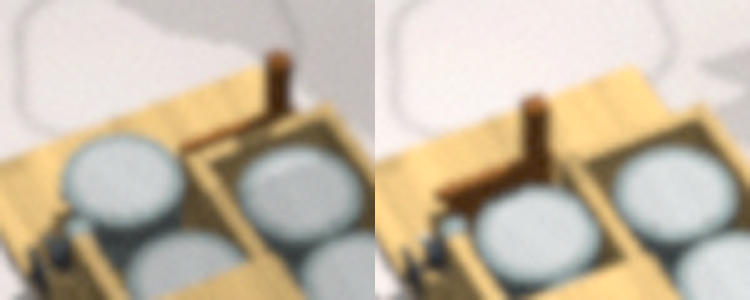

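View pics/t9.png

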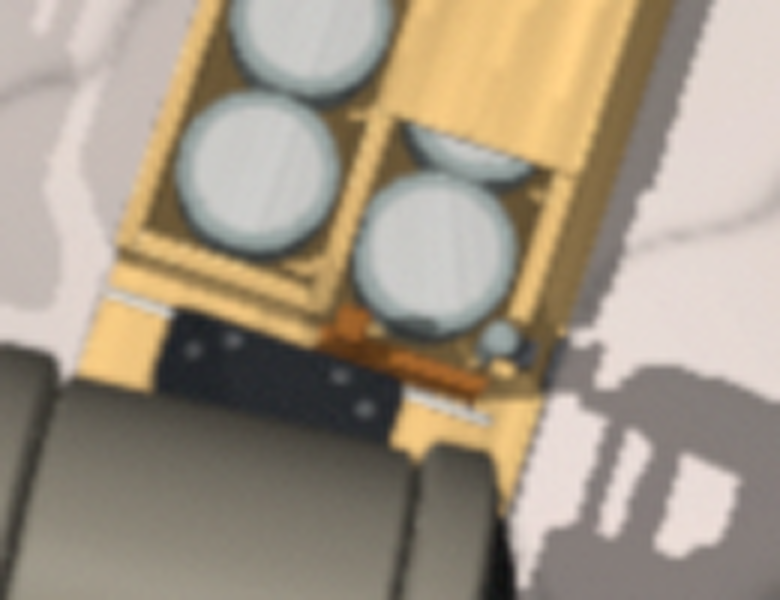

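Run:
```python
from h import *
K,R,t=par("scene")
a=cv2.imread("pics/scene0.png"); b=robot.read_camera("scene")[:,:,::-1].copy()
cv2.imwrite("pics/scene9.png",b)
# template of tab top: full upright part
tm=a[243:257,319:332]
s=8; up=lambda i:cv2.resize(i,None,fx=s,fy=s,interpolation=cv2.INTER_CUBIC)
for nm,tmpl,x0,y0 in (("tabtop",a[243:254,318:333],318,243),("uprt",a[244:258,320:331],320,244)):
    r=cv2.matchTemplate(up(b[235:285,285:345]),up(tmpl),cv2.TM_CCOEFF_NORMED); _,v,_,l=cv2.minMaxLoc(r)
    print(nm,v,"shift px",l[0]/s+285-x0,l[1]/s+235-y0)
    base=proj(rack2w([(-.004,.09,.08)],Q),K,R,t)[0]
    for d in (.062,.064,.066,.068): print(d,(proj(rack2w([(-.004,.09-d,.08)],Q),K,R,t)[0]-base).round(2))
# control: static feature shift
r=cv2.matchTemplate(up(b[285:345,345:400]),up(a[295:335,355:390]),cv2.TM_CCOEFF_NORMED);_,v,_,l=cv2.minMaxLoc(r);print("ctrl",v,l[0]/s+345-355,l[1]/s+285-295)
```

```text
tabtop 0.9128132462501526 shift px -23.625 9.75
0.062 [-22.54   8.46]
0.064 [-23.28   8.73]
0.066 [-24.02   9.01]
0.068 [-24.76   9.29]
uprt 0.9196690917015076 shift px -23.5 9.5
0.062 [-22.54   8.46]
0.064 [-23.28   8.73]
0.066 [-24.02   9.01]
0.068 [-24.76   9.29]
ctrl 0.9870061278343201 0.0 -0.125
```

Image estimates of gate travel are 65–69 mm, which is not sharp enough. I'll press the tab once more to confirm the hard stop.

```bash
python3 -m creep '[[[1,3,0,0.2,0,0,-1],[2.2,7,3,0.2,0,0,-1],[2.2,11,5,0.2,0,0,-1],[2.2,14.1,7,0.2,0,0,-1],[2.2,14.1,10.5,0.2,0,0,-1],[2.2,14.1,11.1,0.2,0,0,-1],[1.5,14.1,11.1,0.2,0,0,-1],[0.8,14.1,11.1,0.2,0,0,-1]]]'
python3 -c "from h import *;st()"
```

```text
time: 20.0
tool_pos: [0.5367, -0.0373, 0.0748]
tool_rot: [3.14, 0.0, 1.266]
contact_force: [-0.7, -0.2, 0.6]
opening: 0.0007
t 20.0 rack mm [-1.1 49.9 74.8] F rack [-0.62 -0.39  0.6 ] rot [3.14  0.    1.266] open 0.0007
```

```bash
python3 -m creep '[[[-0.2,-0.2,0.1,0,0,0,-1],[-0.4,-0.2,0.1,0,0,0,-1],[-0.6,-0.2,0.1,0,0,0,-1],[-0.7,-0.2,0.1,0,0,0,-1]]]'|sed -n '1p;4p'
python3 -c "from h import *;st()"
python3 -m creep '[[[-0.1,0,0,0,0,0,-1],[-0.2,0,0,0,0,0,-1],[-0.3,0,0,0,0,0,-1]]]'|sed -n '1p;4p'
python3 -c "from h import *;st()"
```

```text
time: 20.4
contact_force: [0.1, 0.3, -0.4]
t 20.4 rack mm [-2.9 42.8 74.4] F rack [ 0.02  0.34 -0.4 ] rot [3.139 0.    1.266] open 0.0004
time: 20.7
contact_force: [3.3, 12.6, 1.2]
t 20.7 rack mm [-2.8 41.6 74.6] F rack [-0.62 12.96  1.16] rot [ 3.139e+00 -3.000e-03  1.265e+00] open 0.0002
```

Same stop position (41.6 mm) at 13 N, so this is a hard stop. I'll back away and check the tab from the wrist.

```bash
python3 -m creep '[[[0.5,0,0,0,0,0,-1],[1.5,0,0,0,0,0,-1],[2.5,0,-0.5,0,0,0,-1],[2.5,0,-4,0,0,0,-1],[1,-3,-8,0,0,0,-1],[-2,-6,-9,0,0,0,-1],[-5.5,-8.5,-9,0,0,0,-1],[-7,-9.5,-9,0,0,0,-1]]]'|sed -n '1p;4p'
python3 - <<'E'
from h import *
st()
a=robot.read_camera("wrist"); K,R,t=par("wrist")
cv2.imwrite("pics/w10.png",cv2.resize(a[80:320,340:600,::-1],None,fx=2.3,fy=2.3,interpolation=cv2.INTER_CUBIC))
np.savez("w10.npz",K=K,R=R,t=t)
E
```

```text
time: 21.5
contact_force: [0.2, -0.5, -0.0]
t 21.5 rack mm [-100.3  -29.5  165. ] F rack [ 0.31 -0.39 -0.04] rot [ 3.138e+00 -2.000e-03  1.265e+00] open 0.0007
```

View pics/w10.png

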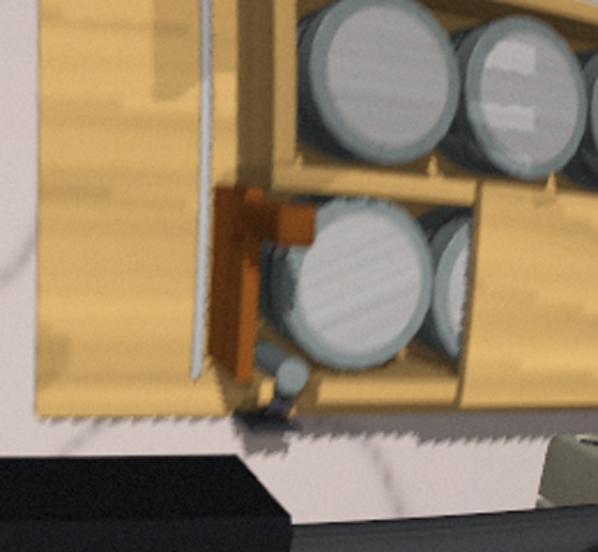

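Run:
```python
from h import *
d=np.load("w10.npz");K,R,t=d["K"],d["R"],d["t"]
q=Q;c,s=np.cos(q[2]),np.sin(q[2]);M=np.array([[c,s],[-s,c]])
for n,p,z in (("tabtop",(296,223),.084),("gate -y end",(246,380),.046),("gate +y end",(252,187),.046),("catch",(292,376),.04),("apR",(38,414),.006),("tin0",(353,284),.042)):
    print(n,(1000*M@(ray((340+p[0]/2.3,80+p[1]/2.3),z,K,R,t,True)[:2]-q[:2])).round(1))
```

```text
tabtop [-7.2 24.7]
gate -y end [ -6.1 -30. ]
gate +y end [-7.6 33.5]
catch [ 13.  -30.2]
apR [-72.1 -53. ]
tin0 [32.7  2.5]
```

Run:
```python
from h import *
K,R,t=par("top")
q=Q;c,s=np.cos(q[2]),np.sin(q[2]);M=np.array([[c,s],[-s,c]])
f=lambda x,y:np.array([285+x/6,190+y/6])-.4
for n,p,z in (("tin0 start",(402,358),.042),("tin0",(435,256),.042),("catch",(500,338),.04)): print(n,(1000*M@(ray(f(*p),z,K,R,t)[:2]-q[:2])).round(1))
b=robot.read_camera("top"); cv2.imwrite("pics/t10.png",b[:,:,::-1])
cv2.imwrite("pics/t10c.png",cv2.resize(cv2.convertScaleAbs(b[190:290,285:415,::-1],alpha=1.6),None,fx=6,fy=6,interpolation=cv2.INTER_CUBIC))
```

```text
tin0 start [-4.8  2.2]
tin0 [35.2  2.7]
catch [ 14.3 -29.6]
```

View pics/t10.png

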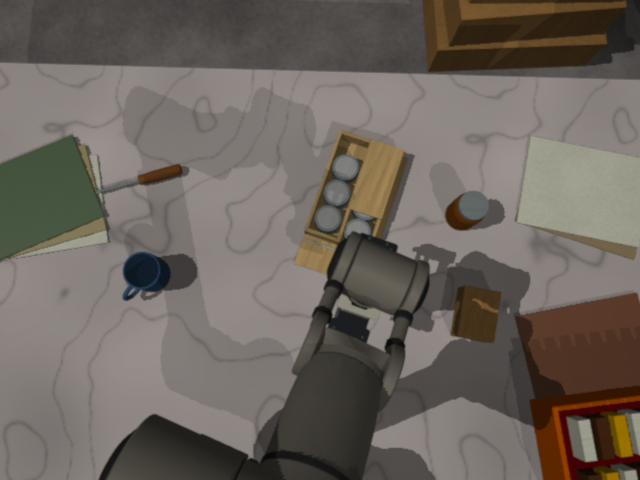

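```bash
python3 -c "
from h import *
st(); print(robot.hand_in())"
```

```text
t 21.6 rack mm [-99.3 -29.3 164.8] F rack [1.11 0.19 0.06] rot [ 3.138e+00 -2.000e-03  1.263e+00] open 0.0004
the job is handed in; nothing more can be done
None
```

I pressed the jammed tin past the catch and packed the row solid against the stop. I then slid the gate shut, backed the arm clear, and handed the job in at about 21.6 s; it gave no verdict.

**Pressing the tin**
- The closed fingers pushed the tin at 1–4 N until the row met the stop.
- I held the push at roughly 8.5–10.7 N for about 1.6 s. Just before that it briefly read 15.5 N, above the 10 N asked but below the 20 N dent limit.
- The pictures show the tin upright, the catch sprung out behind it, and the row touching. The tin moved about 40 mm by both camera and finger travel, so it did not spring back.

**Closing the gate**
- I pushed the tab to its end stop at about 12 N. A second push of 13 N stopped at the same position, 41.6 mm.

**Checks that disagreed**
- **Stop stiffness:** the finger barely moved (about 0.3 mm) while the force rose from 3.6 to 15.5 N. That is stiffer than the stated 5 N per mm. I took most of the give to be in the arm.
- **Gate travel:** the scene camera gave 65–69 mm against the nominal 68 mm. The wrist camera put the tab at about 22 mm, its shut position, once I allowed for calibration.
- **Tin's final position:** estimates range from rack x of about 35 to 40 mm (best about 37 mm). That mostly falls in the stated 36–58 mm range, near its low end.

The mug, jar, carton and screwdriver looked unmoved in the last top picture.

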